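Proof-pull a snapped-in instrument module and mark it as passed

TASK

The blue module has just been snapped into the top of the small bench instrument: prove that it holds. Pull its black T-handle slowly straight up until the green ring shows above the collar, but never the red one, keep it there for about two seconds, then ease the handle back down without letting it snap. Only then hang the green saddle marker astride the bar of the rail stand as the sign that it passed, let go of everything, and leave the dish, the lens post and the screwdriver where they are.

Things in the scene. Friction and masses are not known exactly. Their poses are not given: they have to be found in the camera images.
- instrument: Small grey bench instrument, fixed, on the left or right; origin under its centre, z up. 200 (x) x 180 (y) mm, top 90 mm above the table. On its middle: blue module cover 120 x 100 mm, top at 98 mm; black collar 36 mm across, top at 114 mm; T-handle above.
- handle_grip (a point): Centre of the black T-handle's level crossbar: 90 mm long along y, 16 mm thick along x, 20 mm high; at rest 156 mm above the table, 42 mm above the collar's top. A 16 mm upright stem joins its middle to the collar. z up. It slides only straight up against a spring: about 3.5 N starts it, each mm of lift adds 0.8 N.
- handle (a joint): Lift of the T-handle in m: 0 at rest, growing upward, stop at 0.024. From 0.007 (about 9 N) the green ring on the stem begins to show above the collar, from 0.017 (about 17 N) the red ring below it. Middle of the green: 0.012, about 13 N. Released while lifted, it snaps down.
- marker_center (a point): Centre (58 mm above the table) of the loose green saddle marker, an upside-down U 116 mm high, 60 to 130 g, standing on 2 flaps: 5 mm thick, 80 mm wide along y, 70 mm high, 24 mm clear gap along x. Bridge 34 x 80 x 6 mm on them, its underside 12 mm above this point. On top a grip tab: 12 mm thick along x, 50 mm along y, from 18 to 58 mm above this point. z up; half turn is the same.
- bar_mid (a point): Middle of the steel bar of the rail stand (fixed, on the side opposite the instrument). Bar level along y, 14 mm in diameter, axis 160 mm above the table; 18 mm posts 105 mm either side, 172 mm high; base plate 90 x 235 x 12 mm. When hung, the marker's bridge lies on the bar, a flap on each side, its y along the bar, marker_center about 5 mm below this axis.
- dish: Steel dish, 110 mm across, 35 mm high, loose bystander; origin at the centre of its underside.
- post: Black and steel lens post, 56 mm foot, about 115 mm high, loose bystander; origin at the centre of its underside.
- driver: Yellow-handled screwdriver lying on the table beyond the marker, loose bystander; its long axis is its x axis.
Not all that is in view belongs to the job. Of the things shaped like the part that bears marker_center, the green one is meant.

How it is judged:
On the way, in this order (a step that is already met when the one before it is completed fails the run):
1. the handle is pulled up so that green shows and no red (lift 8 to 17 mm) and kept there for 1.5 s (value of joint handle between 0.008 and 0.017 m), for 1.5 s.
2. the handle is eased back down to within 2.5 mm of its rest (value of joint handle below 0.0025 m), for 0.2 s.
3. the marker then sits astride the bar (x of marker_center in the frame of bar_mid between -0.014 and 0.014 m and y of marker_center in the frame of bar_mid between -0.058 and 0.058 m and z of marker_center in the frame of bar_mid between -0.015 and 0.005 m), for 0.2 s.
At the end, for the whole second after the job is handed in: Marker hangs free astride the bar: its centre within 14 mm across and 58 mm along of the bar's middle, 15 mm below to 5 mm above the bar's axis, leaning under 0.35 rad; the handle is at rest, lift under 2.5 mm (all of step 3 and angle between marker_center's own z axis and vertical below 0.35 rad and velocity of joint handle below 0.02 m/s and value of joint handle below 0.0025 m); the robot touches nothing.
It fails at once if the red ring clearly shows: handle lifted more than 18.5 mm (value of joint handle above 0.0185 m).
It fails at once if the handle is jerked up faster than 0.15 m/s (velocity of joint handle above 0.15 m/s).
It fails at once if the handle snaps down faster than 0.25 m/s (velocity of joint handle below -0.25 m/s).
It fails at once if the dish, lens post or screwdriver is moved more than 30 mm (distance of any of dish, post, driver from where it was at the start of the episode above 0.03 m).
It also fails if it takes over 64 s, if anything falls off the work surface, if the arm or the gripper's body presses on something with over 40 N, if the wrist force passes 120 N, or if a joint passes its speed limit or range.

ROBOT

A 6-joint arm with a two-finger parallel gripper is mounted at the origin on the work surface. World frame = base frame: x ahead of the robot, y to its left, z up, the work surface at z = 0. Lengths are in m, angles in rad, forces in N, time in s.
With the tool pointing down it reaches from about 0.4 to 0.825 m from the base axis. Payload 7 kg.
Tool frame: the origin (TCP) lies at the very end of the fingers, on their centre line; the grasp point (between the pads) lies 19 mm behind it; z points along the fingers, y is the direction in which the jaws open and shut (so a half turn about z gives the same grasp; the last joint's range is limited). The gripper opens to 88 mm and grips with 3 to 60 N. Pads are 19 mm wide; open, the fingers measure 130 mm over their backs; the gripper's body (78 mm by 193 mm) begins 47 mm behind the grasp point.
Start: joints at [-0.848, 0.359, 0.012, 0, -1.224, -0.288], TCP at [0.284, -0.612, 0.227] pointing down, gripper open.
Joint ranges: [-3.07, 3.07], [-1.43, 2.12], [-1.02, 1.25], [-3.03, 1.67], [-3.05, -0], [-3.03, 3.03]. Speed limits (rad/s): [2.39, 2.39, 3.01, 3.14, 3.14, 3.14].

INTERFACE

Orientations are given as [roll, pitch, yaw] about the fixed x, y, z axes, in that order (R = Rz(yaw) Ry(pitch) Rx(roll)).
In Python, from station import arm gives the robot as it stands.
- The arm moves only by the shell command python3 -m inch 'ROWS' [FORCE]. ROWS is text: rows parted by semicolons, each of 7 numbers parted by spaces: the closure, from 0 (fully open) to 1 (shut), then the shift along the tool's x, y, z each as a share of 300 mm, from -1 to 1, then the turn, a rotation vector about the tool's x, y, z each as a share of 60 degrees, from -1 to 1. In form: grip tx ty tz rx ry rz; .... A call has 1 to 12 rows; each row is the pose to reach, as a shift and turn from the pose commanded when the call began, along the tool's axes at that moment; what a row does not reach only later rows make up. A row lasts 1/10 s, in which the tool goes at most 50 mm and 8.59 degrees, less where a joint would pass 70% of its speed; a pose out of reach is approached as far as the arm can. A call with a number of a shift or a turn outside -1 to 1 is refused whole. A call with a gripper value outside its range is refused whole. The fingers move at their own pace and stop on an object; FORCE is the grip in N (left out, the last holds). Time passes only in rows, so rows that repeat a pose let the fingers close. It gives the time, the measured TCP pose, the force and the opening at its end, in the units of the state.
- arm.get_state(): the state, without advancing time (a new reading comes with each control period).
- arm.grab_frame(name): name is "side" or "top"; returns a dict with "img" (420x560x3 uint8, red, green, blue), "range_z" (420x560 float32, m along the optical axis (not along the pixel's ray), 0 where there is no reading), "fx", "fy", "cx", "cy" (pixels), "extrinsics" (4x4, takes a point from world to camera coordinates). Camera axes: x right, y up, looking along -z (the intrinsics and any distortion apply to the point x, -y, -z); pixel columns grow to the right and rows downward; lengths in m; the calibration is good to about 2 mm. A picture is of the moment at which its call begins.
- arm.job_done(): hands the job in, once; it reports no verdict.
The state is a dict: "t": time; "q": joint angles; "qd": joint speeds; "joint_efforts": joint torques, N m; "eef_pos": TCP position; "ee_rot": TCP orientation; "force": force on the tool from outside, world axes, zero at the start; "moment": the same for the moment, N m; "width": finger opening in m.
Only numpy, scipy, OpenCV 4.12 (cv2) and the standard library are available. Lean on these libraries where they do the work, as an engineer would, in place of code of your own. Each camera call takes 0.05 s, during which the arm holds its last target.

## Working session

There is one attempt and no reset: what is moved stays moved. The work goes in short steps, Python scripts to look and compute and a shell command to move; the robot and the scene stay as the last step left them, time stands still between calls to the robot, and variables do not carry over. Pictures are saved under pics/ and viewed, and the job is handed in when it is done.

```bash
ls; mkdir -p pics; python3 - <<'E'
from station import arm
import cv2,numpy as np
s=arm.get_state(); print(s)
for n in ("side","top"):
    f=arm.grab_frame(n); cv2.imwrite(f"pics/{n}0.png",f["img"][:,:,::-1]); np.savez(f"{n}0.npz",**f)
    print(n,f["fx"],f["fy"],f["cx"],f["cy"],f["extrinsics"],f.keys())
E
```

```text
pics
{'t': 0.0, 'q': array([-8.47890984e-01,  3.59388508e-01,  1.10771337e-02, -3.69201606e-04,
       -1.22408682e+00, -2.88082692e-01]), 'qd': array([-1.55149178e-03,  9.35854925e-05,  9.54940196e-04,  1.98456930e-03,
        6.43752553e-04, -6.05953236e-04]), 'joint_efforts': array([ 2.81075936e-04, -5.82715631e+01,  2.93050700e+01,  6.99755743e+00,
        6.74096664e-03, -1.71473589e-04]), 'eef_pos': array([ 0.28411498, -0.61176468,  0.22562615]), 'ee_rot': array([ 3.13995818e+00, -1.22388339e-04, -2.70689564e+00]), 'force': array([0.39636049, 0.08167918, 0.50554968]), 'moment': array([-0.00431568,  0.03132257,  0.02268378]), 'width': 0.08756380826888827}
side 529.7876012396505 529.7876012396505 278.762490457825 212.7833423074385 [[ 0.89551053 -0.44477388 -0.01539726 -0.48836971]
 [ 0.31770521  0.6146765   0.7219669  -0.2403307 ]
 [-0.31164769 -0.65142075  0.69175626 -1.45507879]
 [ 0.          0.          0.          1.        ]] dict_keys(['img', 'range_z', 'fx', 'fy', 'cx', 'cy', 'extrinsics'])
top 385.6234543065743 385.6234543065743 281.9902810309529 211.33144036736954 [[ 0.01758597 -0.99975199  0.01366367 -0.02305116]
 [ 0.99022078  0.01930665  0.13816681 -0.53613862]
 [-0.13839635  0.01110025  0.99031472 -0.92932174]
 [ 0.          0.          0.          1.        ]] dict_keys(['img', 'range_z', 'fx', 'fy', 'cx', 'cy', 'extrinsics'])
```

View pics/side0.png

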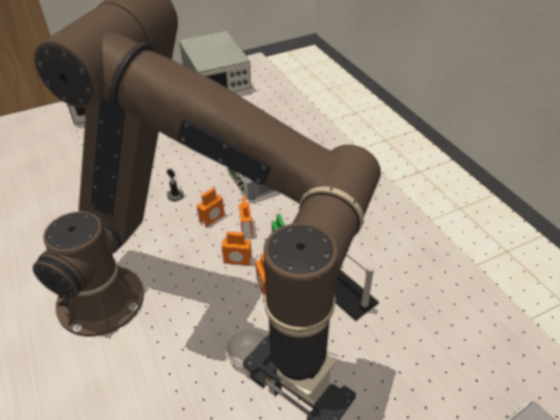

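View pics/top0.png

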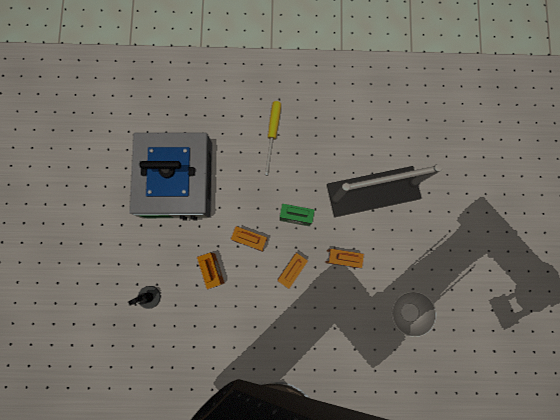

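The top view shows the instrument with its T-handle at about (160,167), the green marker at (297,214) and the bar from (345,187) to (437,169). The dish is at (413,313), the post at (148,296), the driver at (272,135), and the orange look-alikes sit below the marker. The arm hides much of the side view.

```bash
cat > h.py <<'E'
import numpy as np,cv2
from scipy.spatial.transform import Rotation as R
def cloud(f):
    E=np.array(f["extrinsics"]);d=f["range_z"].astype(float)
    v,u=np.indices(d.shape)
    c=np.stack([(u-f["cx"])/f["fx"]*d,-(v-f["cy"])/f["fy"]*d,-d],-1)
    return (c-E[:3,3])@E[:3,:3]
def ray(f,u,v,z):
    E=np.array(f["extrinsics"]);o=-E[:3,:3].T@E[:3,3]
    r=E[:3,:3].T@np.array([(u-f["cx"])/f["fx"],-(v-f["cy"])/f["fy"],-1.])
    return o+r*(z-o[2])/r[2]
def rect(P):
    (c,s,a)=cv2.minAreaRect((P[:,:2]*1000).astype(np.float32)); 
    if s[0]<s[1]: s=s[::-1]; a+=90
    return np.round(c,1),np.round(s,1),(a+90)%180-90  # long axis angle deg
E
python3 - <<'E'
from h import *
f=dict(np.load("top0.npz"));W=cloud(f);hsv=cv2.cvtColor(f["img"],cv2.COLOR_RGB2HSV)
v,u=np.indices(W.shape[:2]);z=W[...,2]
def rep(n,m):
    P=W[m]; print(n,m.sum(),"mean",P.mean(0).round(4),"med",np.median(P,0).round(4),rect(P))
g=(hsv[...,0]>45)&(hsv[...,0]<80)&(hsv[...,1]>120)&(u>270)&(u<325)&(v>195)&(v<230)
rep("green all",g); print(np.percentile(z[g],[5,25,50,75,95]))
rep("green tab",g&(z>.105))
rep("green bridge",g&(z>.065))
h=(u>130)&(u<210)&(v>125)&(v<225)
rep("handle",h&(z>.150)); 
rep("instr top",h&(z>.08)&(z<.094)); 
bl=(hsv[...,0]>95)&(hsv[...,0]<125)&(hsv[...,1]>120)&h; rep("blue",bl)
b=(u>320)&(u<450)&(v>150)&(v<220)
rep("bar",b&(z>.145)); print(np.percentile(z[b&(z>.1)],[5,50,95]))
rep("base",b&(z>.006)&(z<.02)&(hsv[...,2]<90))
y=(hsv[...,0]>20)&(hsv[...,0]<35)&(hsv[...,1]>150)&(u>255)&(u<290)&(v>90)&(v<150);rep("driver",y)
for n,(a,c,d,e) in dict(dish=(385,445,285,340),post=(125,165,280,310)).items(): rep(n,(u>a)&(u<c)&(v>d)&(v<e)&(z>.015))
for n,(a,c,d,e) in dict(o1=(228,270,222,255),o2=(195,228,245,292),o3=(275,310,245,292),o4=(325,368,243,272)).items(): rep(n,(u>a)&(u<c)&(v>d)&(v<e)&(z>.06))
E
```

```text
green all 401 mean [ 0.5262 -0.0473  0.0875] med [ 0.5259 -0.0467  0.0761] (array([471.1, -41.9]), array([147.6,  82.8]), -8.992507934570312)
[0.07239695 0.07468676 0.07613033 0.11194464 0.11643309]
green tab 104 mean [ 0.527  -0.0466  0.1235] med [ 0.5278 -0.0468  0.1149] (array([466.5, -37.6]), array([137.2,  49.4]), -9.057380676269531)
green bridge 399 mean [ 0.5262 -0.0473  0.0879] med [ 0.526  -0.0467  0.0761] (array([471.6, -39.1]), array([147.7,  77.3]), -9.148117065429688)
handle 361 mean [0.5968 0.2349 0.2443] med [0.6164 0.2555 0.1648] (array([533.9, 136.9]), array([377.9,  60.5]), 55.82036209106445)
instr top 3873 mean [0.6131 0.2576 0.0894] med [0.604  0.2527 0.0895] (array([617.6, 262.7]), array([199.3, 180.8]), 1.3539878129959106)
blue 1659 mean [0.616  0.2579 0.1013] med [0.6095 0.2574 0.0977] (array([518.1, 181.6]), array([408.7, 146.8]), 38.15345764160156)
bar 714 mean [ 0.5886 -0.2382  0.2047] med [ 0.5968 -0.2439  0.1653] (array([ 546.1, -162.3]), array([421.8,  81.8]), -59.09311294555664)
[0.12419721 0.16491483 0.17351463]
base 2357 mean [ 0.5926 -0.2502  0.0112] 
[... 326 characters left out ...]
), array([403.4, 107.9]), 62.85342788696289)
post 198 mean [0.3202 0.3087 0.0822] med [0.32   0.3104 0.0607] (array([364.2, 165.9]), array([344.4,  24.2]), -73.08394622802734)
o1 488 mean [0.464  0.0661 0.0927] med [0.4636 0.0664 0.0762] (array([453.4,  45.6]), array([132.2,  44.5]), 62.0191764831543)
o2 530 mean [0.3877 0.1554 0.093 ] med [0.3882 0.1557 0.0765] (array([410.9,  93.4]), array([174.9,  79.7]), -70.43927001953125)
o3 502 mean [ 0.3911 -0.0372  0.0978] med [ 0.3917 -0.0371  0.0761] (array([396.3, -30.1]), array([79.7, 53.4]), -33.32917785644531)
o4 495 mean [ 0.4219 -0.1618  0.0927] med [ 0.4216 -0.1617  0.0761] (array([ 422.9, -105. ]), array([205. ,  41.5]), 89.67234802246094)
```

```bash
python3 - <<'E'
from h import *
f=dict(np.load("top0.npz"));W=cloud(f);hsv=cv2.cvtColor(f["img"],cv2.COLOR_RGB2HSV)
v,u=np.indices(W.shape[:2]);z=W[...,2]
def rep(n,m):
    m=cv2.morphologyEx(m.astype(np.uint8),cv2.MORPH_OPEN,np.ones((2,2)))>0
    P=W[m]; print(n,m.sum(),"mean",P.mean(0).round(4),rect(P)); return P
g=(hsv[...,0]>45)&(hsv[...,0]<80)&(hsv[...,1]>120)&(u>270)&(u<325)&(v>195)&(v<230)
rep("tab",g&(z>.110)&(z<.122))
rep("bridge",g&(z>.066)&(z<.082)); rep("all",g&(z>.066)&(z<.122))
h=(u>130)&(u<210)&(v>125)&(v<225)
rep("handle",h&(z>.158)&(z<.174)) 
bl=(hsv[...,0]>95)&(hsv[...,0]<125)&(hsv[...,1]>120)&h&(abs(z-.098)<.006); rep("blue",bl)
b=(u>320)&(u<450)&(v>150)&(v<220)
rep("bar",b&(z>.155)&(z<.18))
# edges by image rects
for n,m,zz in (("tab/bridge",g,.076),("handle",h&(hsv[...,2]<50)&(z>.15),.166),("bar",b&(hsv[...,2]>110)&(z>.155),.165)):
    c,_=cv2.findContours(m.astype(np.uint8),cv2.RETR_EXTERNAL,cv2.CHAIN_APPROX_NONE);c=max(c,key=cv2.contourArea)
    r=cv2.minAreaRect(c);bx=np.array([ray(f,*p,zz)[:2] for p in cv2.boxPoints(r)]);print(n,r,bx.round(4).tolist(),bx.mean(0))
for n,(a,c,d,e) in dict(dish=(385,445,285,340),post=(125,165,280,310)).items(): rep(n,(u>a)&(u<c)&(v>d)&(v<e)&(z>.02)&(z<.12))
big=cv2.resize(f["img"][120:270,120:450],None,fx=2.4,fy=2.4,interpolation=cv2.INTER_CUBIC);cv2.imwrite("pics/crop0.png",big[:,:,::-1])
E
```

```text
tab 102 mean [ 0.5262 -0.0493  0.1131] (array([526.3, -50.6]), array([50.3, 12.7]), 85.13455963134766)
bridge 294 mean [ 0.523  -0.0499  0.0801] (array([473.5, -50. ]), array([148. ,  85.2]), -3.9686203002929688)
all 398 mean [ 0.5238 -0.0498  0.0885] (array([473.5, -50. ]), array([148. ,  85.2]), -3.9686203002929688)
handle 289 mean [0.6161 0.2588 0.1649] (array([540., 143.]), array([394.7,  64.5]), 55.899871826171875)
blue 1588 mean [0.6132 0.2555 0.1016] (array([516.4, 180. ]), array([404.1, 146.3]), 38.15345764160156)
bar 666 mean [ 0.6009 -0.2595  0.1434] (array([ 566.2, -201.5]), array([509.2,  79.8]), -59.50827980041504)
tab/bridge ((296.708251953125, 213.07559204101562), (32.229801177978516, 13.802367210388184), 10.491477012634277) [[0.5174, -0.0072], [0.5505, -0.0126], [0.5377, -0.0893], [0.5047, -0.0834]] [ 0.52757541 -0.04813911]
handle ((159.5, 164.5), (7.0, 41.0), 90.0) [[0.6241, 0.3047], [0.626, 0.2149], [0.6102, 0.214], [0.6083, 0.3036]] [0.61716106 0.25929159]
bar ((387.35986328125, 177.3582305908203), (7.0521745681762695, 92.74507904052734), 77.68055725097656) [[0.5823, -0.141], [0.6313, -0.343], [0.6157, -0.3458], [0.5669, -0.1443]] [ 0.59904504 -0.24352471]
dish 525 mean [ 0.2847 -0.352   0.0263] (array([ 354. , -214.6]), array([421.9, 108.2]), 62.69614028930664)
post 190 mean [0.316  0.3135 0.0615] (array([306.3, 329.8]), array([66.2, 23.1]), -55.67531967163086)
```

View pics/crop0.png

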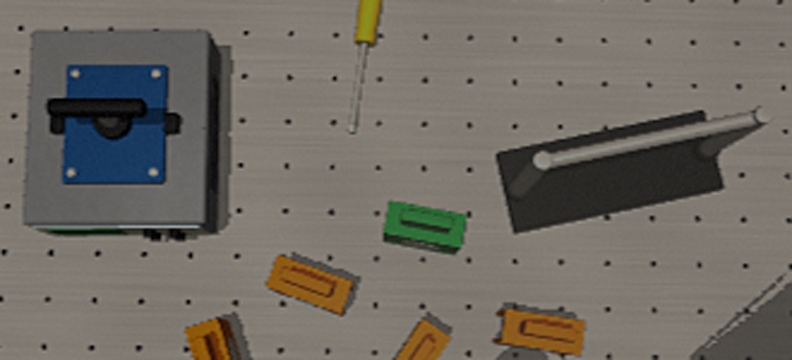

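```bash
cat > go.py <<'E'
import sys
from h import *
from station import arm
# usage: go.py x y z yawdeg  -> tool-frame shares from the measured pose
x,y,z,yaw=map(float,sys.argv[1:5])
s=arm.get_state();R0=R.from_euler('xyz',s["ee_rot"]);R1=R.from_euler('xyz',[np.pi,0,np.radians(yaw)])
d=R0.inv().apply(np.array([x,y,z])-s["eef_pos"])/.3
t=(R0.inv()*R1).as_rotvec(degrees=True)/60
print("t",s["t"],"pos",s["eef_pos"].round(4),"rpy",np.degrees(s["ee_rot"]).round(2),"F",s["force"].round(1),"w",round(s["width"],4))
print("shares",d.round(4),t.round(4))
E
python3 go.py .40 -.28 .29 -120
```

```text
t 0.1 pos [ 0.2841 -0.6118  0.2257] rpy [ 1.7991e+02 -1.0000e-02 -1.5510e+02] F [ 0.9 -0.5 -0.4] w 0.0875
shares [-0.8161  0.8409 -0.2132] [ 1.400e-03  3.000e-04 -5.849e-01]
```

```bash
python3 -m inch '0 -0.27 0.28 -0.21 0 0 -0.2; 0 -0.82 0.84 -0.21 0 0 -0.58; 0 -0.82 0.84 -0.21 0 0 -0.58; 0 -0.82 0.84 -0.21 0 0 -0.58; 0 -0.82 0.84 -0.21 0 0 -0.58; 0 -0.82 0.84 -0.21 0 0 -0.58; 0 -0.82 0.84 -0.21 0 0 -0.58; 0 -0.82 0.84 -0.21 0 0 -0.58' 50; python3 go.py .52 0 .29 -88.8;
```

```text
t: 0.9
eef_pos: [0.4024, -0.2766, 0.2905]
ee_rot: [-3.14, 0.001, -2.096]
force: [-0.1, -1.1, 0.0]
width: 0.0877
t 0.9 pos [ 0.4024 -0.2766  0.2905] rpy [-1.7990e+02  6.0000e-02 -1.2008e+02] F [-0.1 -1.1  0. ] w 0.0877
shares [-0.9942  0.1229  0.0026] [-0.0019  0.0006 -0.5213]
```

```bash
python3 -m inch '0 -0.95 0.12 0 0 0 -0.52; 0 -0.95 0.12 0 0 0 -0.52; 0 -0.95 0.12 0 0 0 -0.52; 0 -0.95 0.12 0 0 0 -0.52; 0 -0.95 0.12 0 0 0 -0.52; 0 -0.95 0.12 0 0 0 -0.52; 0 -0.95 0.12 0 0 0 -0.52' ; python3 go.py .6165 .2595 .25 -88.8;
```

```text
t: 1.6
eef_pos: [0.5152, -0.0126, 0.2886]
ee_rot: [3.14, -0.0, -1.551]
force: [-1.4, 0.1, -0.6]
width: 0.0877
t 1.6 pos [ 0.5152 -0.0126  0.2886] rpy [179.93  -0.   -88.89] F [-1.4  0.1 -0.6] w 0.0877
shares [-0.9002 -0.3553  0.1282] [ 0.0011 -0.0001 -0.0015]
```

```bash
python3 -m inch '0 -0.9 -0.355 0.128 0 0 0; 0 -0.9 -0.355 0.128 0 0 0; 0 -0.9 -0.355 0.128 0 0 0; 0 -0.9 -0.355 0.128 0 0 0; 0 -0.9 -0.355 0.128 0 0 0; 0 -0.9 -0.355 0.128 0 0 0; 0 -0.9 -0.355 0.128 0 0 0; 0 -0.9 -0.355 0.128 0 0 0' ; python3 go.py .6165 .2595 .137 -88.8; python3 - <<'E'
from station import arm
import cv2,numpy as np
for n in ("side","top"):
    f=arm.grab_frame(n); cv2.imwrite(f"pics/{n}1.png",f["img"][:,:,::-1]); np.savez(f"{n}1.npz",**f)
E
```

```text
t: 2.4
eef_pos: [0.616, 0.2559, 0.2495]
ee_rot: [3.139, -0.002, -1.554]
force: [-0.4, 0.2, -0.3]
width: 0.0878
t 2.4 pos [0.616  0.2559 0.2495] rpy [ 1.7987e+02 -1.0000e-01 -8.9050e+01] F [-0.4  0.2 -0.3] w 0.0878
shares [-0.0127 -0.0027  0.3749] [ 0.0022 -0.0016 -0.0042]
```

View pics/side1.png

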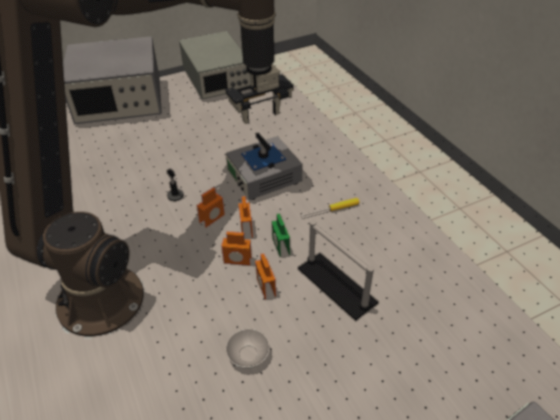

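View pics/top1.png

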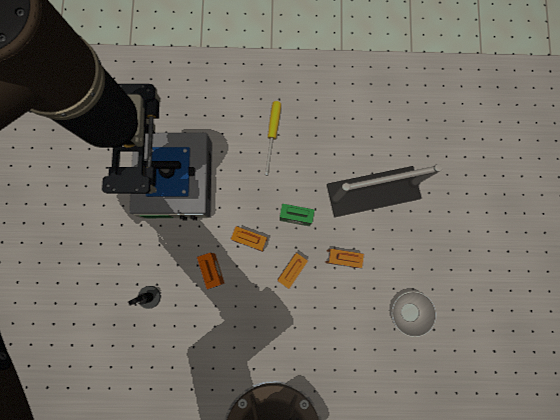

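The side view is now clear. The handle is at (263,146), the green marker at (281,233), and the bar runs from (312,228) to (370,270). I'll cross-check the positions from this view.

```bash
python3 - <<'E'
from h import *
f=dict(np.load("side1.npz"));W=cloud(f);hsv=cv2.cvtColor(f["img"],cv2.COLOR_RGB2HSV)
v,u=np.indices(W.shape[:2]);z=W[...,2]
def rep(n,m):
    P=W[m]; print(n,m.sum(),"mean",P.mean(0).round(4),rect(P) if len(P)>3 else ""); return P
near=lambda x,y,r:np.hypot(W[...,0]-x,W[...,1]-y)<r
g=(hsv[...,0]>45)&(hsv[...,0]<80)&(hsv[...,1]>120)&near(.525,-.05,.07)
rep("tab",g&(z>.09)&(z<.122)); rep("all",g&(z>.02))
rep("handle",near(.617,.26,.06)&(z>.15)&(z<.18)); rep("handletop",near(.617,.26,.06)&(z>.162)&(z<.18))
P=rep("bar",near(.6,-.248,.095)&(z>.15)&(z<.175)); 
l=cv2.fitLine((P[:,:2]).astype(np.float32),cv2.DIST_HUBER,0,.001,.001).ravel();print(l,np.degrees(np.arctan2(l[1],l[0])))
f=dict(np.load("top1.npz"));W=cloud(f);z=W[...,2]
P=rep("bar top",near(.6,-.248,.085)&(z>.155)&(z<.175)); 
l=cv2.fitLine((P[:,:2]).astype(np.float32),cv2.DIST_HUBER,0,.001,.001).ravel();print(l,np.degrees(np.arctan2(l[1],l[0])))
rep("base top",near(.6,-.25,.15)&(z>.006)&(z<.02)&(cv2.cvtColor(f["img"],cv2.COLOR_RGB2HSV)[...,2]<80))
P=rep("post tops",near(.6,-.25,.13)&(z>.167)&(z<.18))
hsv=cv2.cvtColor(f["img"],cv2.COLOR_RGB2HSV);g=(hsv[...,0]>45)&(hsv[...,0]<80)&(hsv[...,1]>120)&near(.525,-.05,.07)
rep("mk bridge",g&(z>.07)&(z<.08));rep("mk tab",g&(z>.105)&(z<.125))
E
```

```text
tab 70 mean [ 0.5226 -0.0589  0.108 ] (array([523.4, -53.7]), array([40.6, 12.6]), 89.43270874023438)
all 235 mean [ 0.5214 -0.0606  0.0843] (array([524.5, -51.4]), array([77.5, 31.1]), 80.13252258300781)
handle 124 mean [0.6159 0.256  0.1643] (array([617.8, 258.1]), array([93.8, 18.2]), -87.17152118682861)
handletop 87 mean [0.6169 0.2578 0.1672] (array([616.7, 258.2]), array([94.5, 17.5]), 88.90225982666016)
bar 362 mean [ 0.5962 -0.2523  0.1662] (array([ 596.8, -248.9]), array([189.5,  17.9]), -77.04402828216553)
[ 0.22989395 -0.9732157   0.5942971  -0.24692327] -76.70917
bar top 477 mean [ 0.5977 -0.2484  0.1647] (array([ 598.2, -248.2]), array([169. ,  14.3]), -76.92413425445557)
[ 0.22550215 -0.9742427   0.59768796 -0.24840681] -76.96759
base top 2346 mean [ 0.5927 -0.2503  0.0112] (array([ 599. , -250.6]), array([235. ,  90.2]), -77.01541042327881)
post tops 165 mean [ 0.5987 -0.2514  0.1697] (array([ 598.8, -251. ]), array([226. ,  17.4]), -76.78683853149414)
mk bridge 292 mean [ 0.5259 -0.0479  0.0754] (array([527.7, -48.2]), array([77.5, 33.9]), 80.67508697509766)
mk tab 101 mean [ 0.5283 -0.0471  0.1151] (array([528.2, -47.4]), array([49.5, 11.5]), 80.79034423828125)
```

```bash
python3 -m inch '0 -0.01 -0.003 0.1 0 0 0; 0 -0.01 -0.003 0.2 0 0 0; 0 -0.01 -0.003 0.28 0 0 0; 0 -0.01 -0.003 0.34 0 0 0; 0 -0.01 -0.003 0.372 0 0 0; 0 -0.01 -0.003 0.372 0 0 0; 0 -0.01 -0.003 0.372 0 0 0' 45;  python3 go.py .617 .2585 .137 -88.8; python3 - <<'E'
from station import arm
import cv2,numpy as np
o=[]
for n in ("side","top"):
    f=arm.grab_frame(n)
    c=f["img"][110:190,220:310] if n=="side" else f["img"][70:230,80:230]
    o.append(cv2.resize(c,(400,400),interpolation=cv2.INTER_CUBIC))
cv2.imwrite("pics/h2.png",np.hstack(o)[:,:,::-1])
E
```

```text
t: 3.2
eef_pos: [0.6175, 0.2586, 0.1409]
ee_rot: [-3.14, 0.001, -1.555]
force: [-0.3, -0.2, 1.2]
width: 0.0877
t 3.2 pos [0.6175 0.2586 0.1409] rpy [-1.7992e+02  4.0000e-02 -8.9110e+01] F [-0.3 -0.2  1.2] w 0.0877
shares [0.0003 0.0018 0.0129] [-0.0014  0.0006 -0.0052]
```

View pics/h2.png

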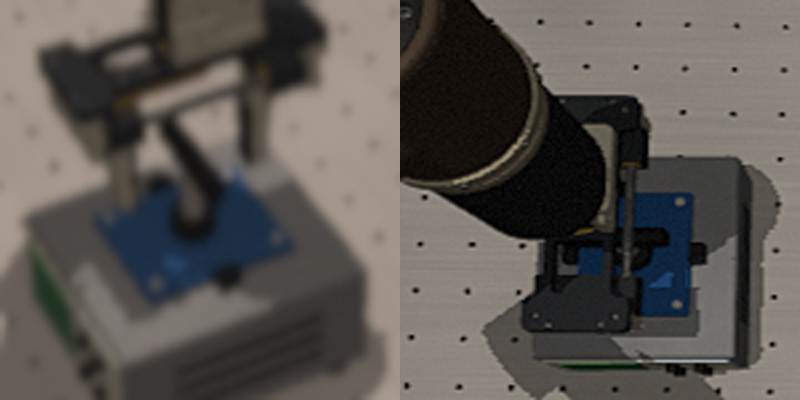

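The fingers stand on either side of the crossbar. Closing now.

```bash
python3 -m inch '0.6 0 0 0.005 0 0 0; 0.7 0 0 0.005 0 0 0; 1 0 0 0.005 0 0 0; 1 0 0 0.005 0 0 0; 1 0 0 0.005 0 0 0; 1 0 0 0.005 0 0 0; 1 0 0 0.005 0 0 0; 1 0 0 0.005 0 0 0' 45;  python3 go.py .617 .2585 .137 -88.8
```

```text
t: 4.1
eef_pos: [0.617, 0.2589, 0.138]
ee_rot: [3.142, -0.0, -1.555]
force: [1.4, -0.6, 0.7]
width: 0.0294
t 4.1 pos [0.617  0.2589 0.138 ] rpy [180.    -0.   -89.09] F [ 1.4 -0.6  0.7] w 0.0294
shares [ 0.0014 -0.0001  0.0034] [ 0.     -0.     -0.0048]
```

```bash
python3 -m inch '1 0 0 0 0 0 0; 1 0 0 0 0 0 0; 1 0 0 0 0 0 0; 1 0 0 0 0 0 0; 1 0 0 0 0 0 0' 45
```

```text
t: 4.6
eef_pos: [0.6206, 0.2591, 0.1391]
ee_rot: [-3.135, 0.001, -1.555]
force: [13.3, -2.8, -3.6]
width: 0.0154
```

The handle sits about 4 mm further out in x than I estimated, giving a 13 N side load. I'll shift the command to relieve it.

```bash
python3 -m inch '1 0 -0.007 0 0 0 0; 1 0 -0.013 0 0 0 0; 1 0 -0.013 0 0 0 0; 1 0 -0.013 0 0 0 0' 45;  python3 go.py .617 .2585 .137 -88.8
```

```text
t: 5.0
eef_pos: [0.6207, 0.259, 0.138]
ee_rot: [3.141, -0.0, -1.555]
force: [0.1, -0.2, -2.1]
width: 0.0158
t 5.0 pos [0.6207 0.259  0.138 ] rpy [ 1.7999e+02 -1.0000e-02 -8.9080e+01] F [ 0.1 -0.2 -2.1] w 0.0158
shares [0.0014 0.0122 0.0034] [ 0.0002 -0.0001 -0.0047]
```

```bash
python3 -m inch '1 0 0 -0.003 0 0 0; 1 0 0 -0.006 0 0 0; 1 0 0 -0.009 0 0 0; 1 0 0 -0.012 0 0 0; 1 0 0 -0.015 0 0 0; 1 0 0 -0.018 0 0 0; 1 0 0 -0.02 0 0 0; 1 0 0 -0.02 0 0 0; 1 0 0 -0.02 0 0 0' 45
```

```text
t: 5.9
eef_pos: [0.6207, 0.259, 0.1438]
ee_rot: [3.141, -0.0, -1.555]
force: [1.7, 1.1, -7.4]
width: 0.0154
```

```bash
python3 -m inch '1 0 0 -0.003 0 0 0; 1 0 0 -0.006 0 0 0; 1 0 0 -0.009 0 0 0; 1 0 0 -0.012 0 0 0; 1 0 0 -0.015 0 0 0; 1 0 0 -0.018 0 0 0; 1 0 0 -0.021 0 0 0; 1 0 0 -0.021 0 0 0; 1 0 0 -0.021 0 0 0' 45; python3 - <<'E'
from station import arm
import cv2,numpy as np
print(arm.get_state()["force"])
f=arm.grab_frame("side")
cv2.imwrite("pics/l3.png",cv2.resize(f["img"][110:190,220:310],(675,600),interpolation=cv2.INTER_CUBIC)[:,:,::-1])
E
```

```text
t: 6.8
eef_pos: [0.6207, 0.259, 0.1501]
ee_rot: [3.141, -0.0, -1.555]
force: [1.6, 1.8, -12.7]
width: 0.0156
[  1.62698407   1.78857469 -12.70938133]
```

View pics/l3.png

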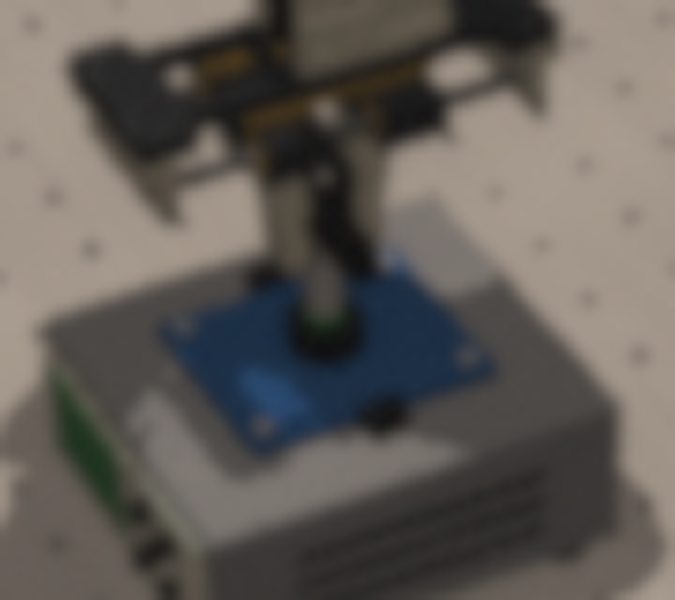

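The picture shows a green ring at the collar, at about (325,322) in the crop, and no red. The force is 12.7 N and the lift 12.1 mm. I'll hold here for 2.2 s.

```bash
python3 -m inch '1 0 0 0 0 0 0; 1 0 0 0 0 0 0; 1 0 0 0 0 0 0; 1 0 0 0 0 0 0; 1 0 0 0 0 0 0; 1 0 0 0 0 0 0; 1 0 0 0 0 0 0; 1 0 0 0 0 0 0; 1 0 0 0 0 0 0; 1 0 0 0 0 0 0; 1 0 0 0 0 0 0; 1 0 0 0 0 0 0' 45; python3 -m inch '1 0 0 0 0 0 0; 1 0 0 0 0 0 0; 1 0 0 0 0 0 0; 1 0 0 0 0 0 0; 1 0 0 0 0 0 0; 1 0 0 0 0 0 0; 1 0 0 0 0 0 0; 1 0 0 0 0 0 0; 1 0 0 0 0 0 0; 1 0 0 0 0 0 0' 45
```

```text
t: 8.05
eef_pos: [0.6207, 0.259, 0.1503]
ee_rot: [3.141, -0.0, -1.555]
force: [-0.6, 2.1, -13.5]
width: 0.0158
t: 9.05
eef_pos: [0.6207, 0.2589, 0.1503]
ee_rot: [3.141, -0.0, -1.555]
force: [-2.3, 3.6, -13.1]
width: 0.0158
```

Now easing down 12.3 mm (0.041).

```bash
python3 -m inch '1 0 0 0.004 0 0 0; 1 0 0 0.008 0 0 0; 1 0 0 0.012 0 0 0; 1 0 0 0.016 0 0 0; 1 0 0 0.02 0 0 0; 1 0 0 0.024 0 0 0; 1 0 0 0.028 0 0 0; 1 0 0 0.032 0 0 0; 1 0 0 0.036 0 0 0; 1 0 0 0.04 0 0 0; 1 0 0 0.042 0 0 0; 1 0 0 0.042 0 0 0' 45; python3 -m inch '1 0 0 0 0 0 0; 1 0 0 0 0 0 0; 1 0 0 0 0 0 0; 1 0 0 0 0 0 0'
```

```text
t: 10.25
eef_pos: [0.6208, 0.2589, 0.1389]
ee_rot: [-3.141, 0.0, -1.555]
force: [-6.2, 1.7, -2.9]
width: 0.0157
t: 10.65
eef_pos: [0.6208, 0.259, 0.139]
ee_rot: [-3.141, 0.0, -1.555]
force: [-7.5, 1.7, -3.3]
width: 0.0159
```

```bash
python3 -m inch '1 0 0.005 0.003 0 0 0; 1 0 0.01 0.006 0 0 0; 1 0 0.01 0.006 0 0 0; 1 0 0.01 0.006 0 0 0; 1 0 0.01 0.006 0 0 0' 45
```

```text
t: 11.15
eef_pos: [0.6206, 0.259, 0.138]
ee_rot: [-3.136, 0.001, -1.554]
force: [4.8, -1.2, -1.6]
width: 0.0157
```

The handle is back at rest (TCP z 0.138, as before the lift). Releasing.

```bash
python3 -m inch '0.7 0 -0.004 0 0 0 0; 0.6 0 -0.004 0 0 0 0; 0.4 0 -0.004 0 0 0 0; 0.1 0 -0.004 0 0 0 0; 0 0 -0.004 0 0 0 0; 0 0 -0.004 0 0 0 0; 0 0 -0.004 0 0 0 0; 0 0 -0.004 0 0 0 0' 45; python3 go.py .6205 .2585 .25 -88.8
```

```text
t: 11.95
eef_pos: [0.619, 0.259, 0.1359]
ee_rot: [3.142, -0.0, -1.555]
force: [-0.3, -1.0, 0.7]
width: 0.074
t 11.95 pos [0.619  0.259  0.1359] rpy [180.    -0.   -89.09] F [-0.3 -1.   0.7] w 0.074
shares [ 0.0017 -0.0049 -0.3802] [ 0.0001 -0.     -0.0048]
```

```bash
python3 -m inch '0 0 0 -0.1 0 0 0; 0 0 0 -0.25 0 0 0; 0 0 0 -0.4 0 0 0; 0 0 0 -0.4 0 0 0; 0 0 0 -0.4 0 0 0; 0 0 0 -0.4 0 0 0' 45; python3 go.py .529 -.0485 .17 -99.4; python3 - <<'E'
from station import arm
import cv2,numpy as np
from h import *
f=arm.grab_frame("side");W=cloud(f);z=W[...,2]
P=W[(np.hypot(W[...,0]-.619,W[...,1]-.259)<.055)&(z>.155)&(z<.185)];print(np.percentile(P[:,2],[50,80,95]),len(P))
f0=dict(np.load("side1.npz"));W=cloud(f0);z=W[...,2];P=W[(np.hypot(W[...,0]-.619,W[...,1]-.259)<.055)&(z>.155)&(z<.185)];print(np.percentile(P[:,2],[50,80,95]),len(P))
cv2.imwrite("pics/l4.png",cv2.resize(f["img"][110:190,220:310],(675,600),interpolation=cv2.INTER_CUBIC)[:,:,::-1])
E
```

```text
t: 12.55
eef_pos: [0.6185, 0.2587, 0.255]
ee_rot: [3.14, -0.0, -1.555]
force: [-0.1, -0.7, -1.2]
width: 0.0878
t 12.55 pos [0.6185 0.2587 0.255 ] rpy [ 1.7992e+02 -3.0000e-02 -8.9100e+01] F [-0.1 -0.7 -1.2] w 0.0878
shares [1.0192 0.3141 0.2841] [ 0.0012 -0.0006  0.1717]
[0.1661874  0.16862108 0.17045933] 115
[0.16571104 0.16867715 0.17148014] 118
```

View pics/l4.png

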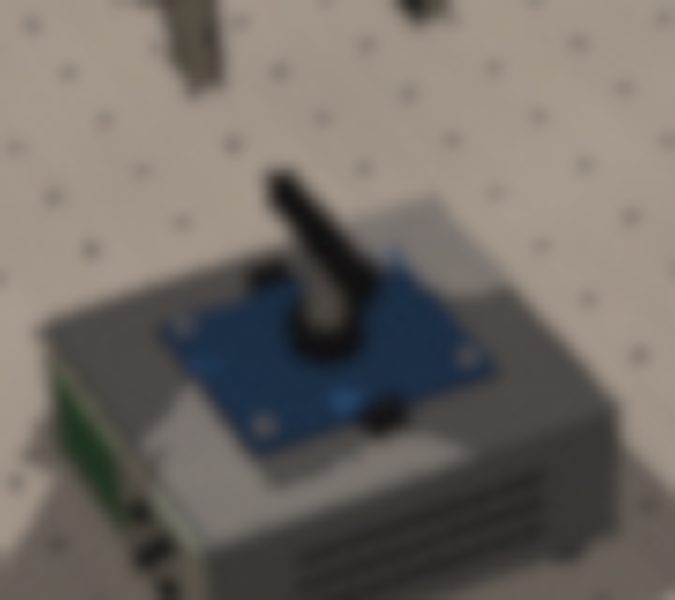

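The handle is back at rest with no green at the collar, and its top is at the same height as before. Next is the marker.

```bash
python3 -m inch '0 0.98 0.31 0.1 0 0 0.17; 0 0.98 0.31 0.1 0 0 0.17; 0 0.98 0.31 0.1 0 0 0.17; 0 0.98 0.31 0.1 0 0 0.17; 0 0.98 0.31 0.1 0 0 0.17; 0 0.98 0.31 0.1 0 0 0.17; 0 0.98 0.31 0.1 0 0 0.17; 0 0.98 0.31 0.1 0 0 0.17; 0 0.98 0.31 0.1 0 0 0.17; 0 0.98 0.31 0.1 0 0 0.17'; python3 go.py .53 -.0485 .082 -99.4
```

```text
t: 13.6
eef_pos: [0.5312, -0.0356, 0.2256]
ee_rot: [3.141, -0.0, -1.732]
force: [0.9, 0.3, 0.2]
width: 0.0873
t 13.6 pos [ 0.5312 -0.0356  0.2256] rpy [ 1.7997e+02 -1.0000e-02 -9.9230e+01] F [0.9 0.3 0.2] w 0.0873
shares [ 0.043  -0.0033  0.4787] [ 0.0004 -0.0002  0.0028]
```

```bash
python3 -m inch '0 0.043 -0.003 0.12 0 0 0.003; 0 0.043 -0.003 0.24 0 0 0.003; 0 0.043 -0.003 0.34 0 0 0.003; 0 0.043 -0.003 0.42 0 0 0.003; 0 0.043 -0.003 0.46 0 0 0.003; 0 0.043 -0.003 0.475 0 0 0.003; 0 0.043 -0.003 0.475 0 0 0.003; 0 0.043 -0.003 0.475 0 0 0.003; 0 0.043 -0.003 0.475 0 0 0.003';  python3 go.py .53 -.0485 .082 -99.4; python3 - <<'E'
from station import arm
import cv2,numpy as np
o=[]
for n in ("side","top"):
    f=arm.grab_frame(n)
    c=f["img"][190:280,240:330] if n=="side" else f["img"][140:290,220:370]
    o.append(cv2.resize(c,(400,400),interpolation=cv2.INTER_CUBIC))
cv2.imwrite("pics/m5.png",np.hstack(o)[:,:,::-1])
E
```

```text
t: 14.5
eef_pos: [0.5304, -0.0491, 0.0847]
ee_rot: [-3.14, 0.001, -1.736]
force: [-0.6, 0.3, -0.9]
width: 0.0874
t 14.5 pos [ 0.5304 -0.0491  0.0847] rpy [-1.7989e+02  4.0000e-02 -9.9450e+01] F [-0.6  0.3 -0.9] w 0.0874
shares [-0.0018  0.0016  0.0089] [-0.0019  0.0007 -0.0009]
```

View pics/m5.png

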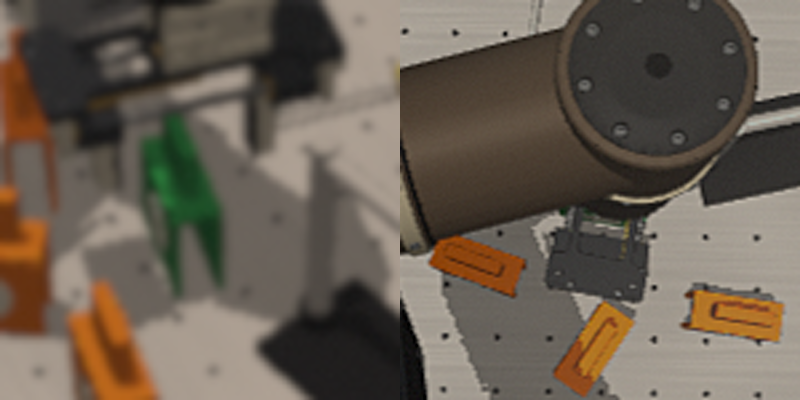

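The open fingers straddle the green tab and are clear of the orange ones. Gripping.

```bash
python3 -m inch '0.6 0 0 0 0 0 0; 0.75 0 0 0 0 0 0; 1 0 0 0 0 0 0; 1 0 0 0 0 0 0; 1 0 0 0 0 0 0; 1 0 0 0 0 0 0; 1 0 0 0 0 0 0; 1 0 0 0 0 0 0; 1 0 0 0 0 0 0; 1 0 0 0 0 0 0; 1 0 0 0 0 0 0; 1 0 0 0 0 0 0' 25; python3 -m inch '1 0 0 -0.05 0 0 0; 1 0 0 -0.15 0 0 0; 1 0 0 -0.3 0 0 0; 1 0 0 -0.45 0 0 0; 1 0 0 -0.6 0 0 0; 1 0 0 -0.7 0 0 0; 1 0 0 -0.7 0 0 0; 1 0 0 -0.7 0 0 0'; python3 go.py .599 -.2505 .293 -76.95; python3 - <<'E'
from station import arm
import cv2,numpy as np
f=arm.grab_frame("side")
np.savez("side6.npz",**f)
cv2.imwrite("pics/m6.png",cv2.resize(f["img"][100:300,200:400],(600,600),interpolation=cv2.INTER_CUBIC)[:,:,::-1])
E
```

```text
t: 15.8
eef_pos: [0.5295, -0.0494, 0.0834]
ee_rot: [3.141, -0.0, -1.736]
force: [-0.2, 0.5, -0.6]
width: 0.0114
t: 16.6
eef_pos: [0.5294, -0.0492, 0.2936]
ee_rot: [-3.141, 0.001, -1.736]
force: [-0.1, 0.1, -1.8]
width: 0.0118
t 16.6 pos [ 0.5294 -0.0492  0.2936] rpy [-1.7996e+02  6.0000e-02 -9.9480e+01] F [-0.1  0.1 -1.8] w 0.0118
shares [ 0.6238 -0.3393  0.0016] [-0.0008  0.0008 -0.3755]
```

View pics/m6.png

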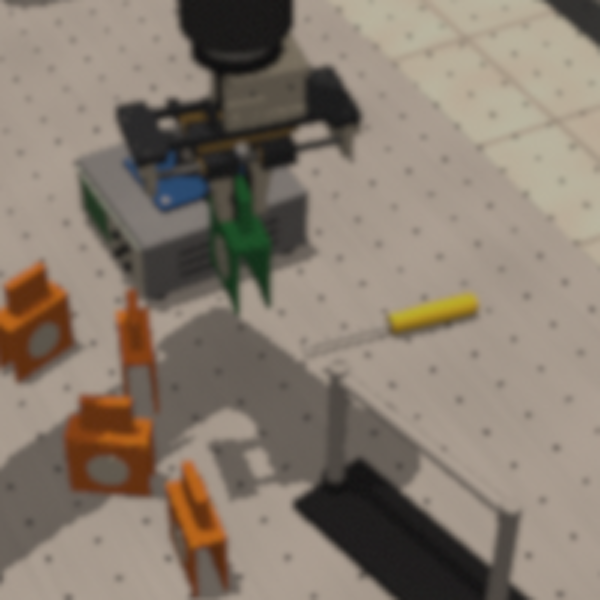

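```bash
python3 -m inch '1 0.15 -0.08 0 0 0 -0.1; 1 0.3 -0.165 0 0 0 -0.2; 1 0.45 -0.25 0 0 0 -0.3; 1 0.58 -0.315 0 0 0 -0.375; 1 0.625 -0.34 0 0 0 -0.375; 1 0.625 -0.34 0 0 0 -0.375; 1 0.625 -0.34 0 0 0 -0.375; 1 0.625 -0.34 0 0 0 -0.375; 1 0.625 -0.34 0 0 0 -0.375; 1 0.625 -0.34 0 0 0 -0.375'; python3 go.py .600 -.2505 .255 -76.95; python3 - <<'E'
from station import arm
from h import *
o=[]
for n in ("side","top"):
    f=arm.grab_frame(n);W=cloud(f);z=W[...,2];hsv=cv2.cvtColor(f["img"],cv2.COLOR_RGB2HSV)
    np.savez(n+"7.npz",**f)
    near=np.hypot(W[...,0]-.6,W[...,1]+.25)
    g=(hsv[...,0]>45)&(hsv[...,0]<80)&(hsv[...,1]>100)&(near<.08)
    P=W[g]; print(n,g.sum(),rect(P) if g.sum()>5 else 0,np.percentile(P[:,2],[2,50,98]) if g.sum() else 0)
    P=W[(near<.09)&(z>.15)&(z<.175)&~g]
    if len(P)>20:
        l=cv2.fitLine((P[:,:2]).astype(np.float32),cv2.DIST_HUBER,0,.001,.001).ravel();print("bar",len(P),l,np.degrees(np.arctan2(l[1],l[0])))
    c=f["img"][150:320,260:430] if n=="side" else f["img"][120:270,310:460]
    o.append(cv2.resize(c,(400,400),interpolation=cv2.INTER_CUBIC))
cv2.imwrite("pics/m7.png",np.hstack(o)[:,:,::-1])
E
```

```text
t: 17.65
eef_pos: [0.5993, -0.2501, 0.294]
ee_rot: [-3.141, -0.0, -1.342]
force: [1.2, 0.4, -0.8]
width: 0.0116
t 17.65 pos [ 0.5993 -0.2501  0.294 ] rpy [-1.7996e+02 -1.0000e-02 -7.6900e+01] F [ 1.2  0.4 -0.8] w 0.0116
shares [ 0.0018 -0.0018  0.1299] [-0.0007 -0.0002  0.0009]
side 524 (array([ 596.6, -254.5]), array([75.6, 45.7]), -88.35787534713745) [0.22073477 0.27294773 0.3276784 ]
bar 339 [ 0.21921684 -0.9756762   0.6030625  -0.28543937] -77.33696
top 9 (array([ 579.9, -253.2]), array([45.2, 32.3]), 52.81754684448242) [0.32532744 0.32646679 0.55656802]
```

View pics/m7.png

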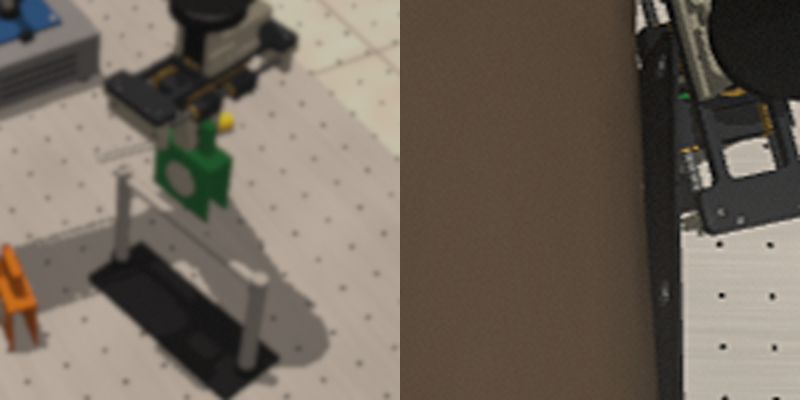

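```bash
python3 -m inch '1 0.002 -0.002 0.04 0 0 0; 1 0.002 -0.002 0.08 0 0 0; 1 0.002 -0.002 0.11 0 0 0; 1 0.002 -0.002 0.13 0 0 0; 1 0.002 -0.002 0.14 0 0 0; 1 0.002 -0.002 0.15 0 0 0; 1 0.002 -0.002 0.16 0 0 0; 1 0.002 -0.002 0.17 0 0 0; 1 0.002 -0.002 0.18 0 0 0; 1 0.002 -0.002 0.18 0 0 0; 1 0.002 -0.002 0.18 0 0 0'; python3 go.py .600 -.2505 .181 -76.95; python3 - <<'E'
from station import arm
from h import *
f=arm.grab_frame("side")
cv2.imwrite("pics/m8.png",cv2.resize(f["img"][190:310,290:410],(600,600),interpolation=cv2.INTER_CUBIC)[:,:,::-1])
E
```

```text
t: 18.85
eef_pos: [0.6, -0.2516, 0.2395]
ee_rot: [3.142, -0.0, -1.343]
force: [0.6, 0.8, -0.8]
width: 0.0118
t 18.85 pos [ 0.6    -0.2516  0.2395] rpy [180.    -0.   -76.96] F [ 0.6  0.8 -0.8] w 0.0118
shares [-0.0035 -0.0006  0.1951] [ 0.     -0.0001 -0.0002]
```

View pics/m8.png

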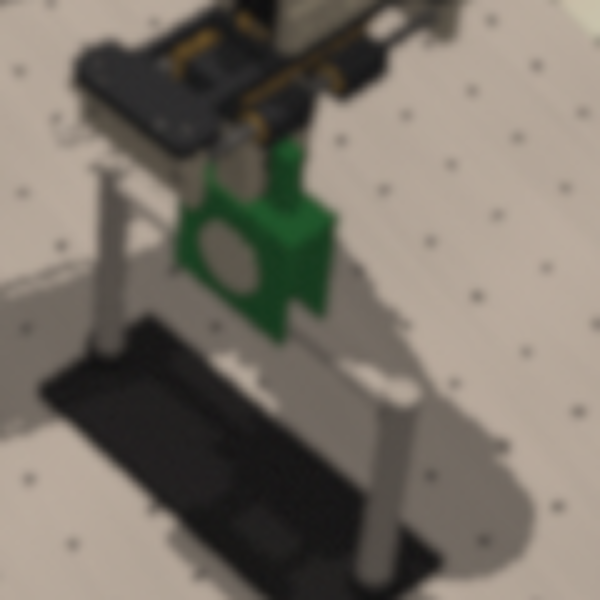

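The bar enters between the two flaps and there is no contact force. Continuing down.

```bash
python3 -m inch '1 0 0 0.03 0 0 0; 1 0 0 0.06 0 0 0; 1 0 0 0.09 0 0 0; 1 0 0 0.12 0 0 0; 1 0 0 0.15 0 0 0; 1 0 0 0.17 0 0 0; 1 0 0 0.18 0 0 0; 1 0 0 0.185 0 0 0; 1 0 0 0.19 0 0 0; 1 0 0 0.19 0 0 0; 1 0 0 0.19 0 0 0'; python3 -m inch '1 0 0 0.003 0 0 0; 1 0 0 0.006 0 0 0; 1 0 0 0.006 0 0 0; 1 0 0 0.006 0 0 0'
```

```text
t: 20.0
eef_pos: [0.6002, -0.2516, 0.1828]
ee_rot: [-3.141, -0.0, -1.343]
force: [1.6, 0.0, -0.6]
width: 0.0121
t: 20.4
eef_pos: [0.6, -0.2516, 0.1807]
ee_rot: [3.142, -0.0, -1.343]
force: [-0.9, -0.6, -1.2]
width: 0.0117
```

```bash
python3 -m inch '1 0 0 0.003 0 0 0; 1 0 0 0.006 0 0 0; 1 0 0 0.006 0 0 0; 1 0 0 0.006 0 0 0'
```

```text
t: 20.8
eef_pos: [0.6002, -0.2516, 0.1803]
ee_rot: [-3.141, -0.001, -1.343]
force: [-3.2, 1.6, 7.9]
width: 0.0118
```

The bridge has landed on the bar, with 7.9 N upward. I'll relieve the load slightly and open the fingers gently.

```bash
python3 -m inch '1 0 0 -0.003 0 0 0; 0.85 0 0 -0.003 0 0 0; 0.8 0 0 -0.003 0 0 0; 0.75 0 0 -0.003 0 0 0; 0.7 0 0 -0.003 0 0 0; 0.6 0 0 -0.003 0 0 0; 0.5 0 0 -0.003 0 0 0; 0.5 0 0 -0.003 0 0 0'; python3 - <<'E'
from station import arm
from h import *
f=arm.grab_frame("side")
cv2.imwrite("pics/m9.png",cv2.resize(f["img"][190:310,290:410],(600,600),interpolation=cv2.INTER_CUBIC)[:,:,::-1])
E
```

```text
t: 21.6
eef_pos: [0.6001, -0.2516, 0.1797]
ee_rot: [3.142, -0.0, -1.343]
force: [-0.0, 0.5, -0.6]
width: 0.0421
```

View pics/m9.png

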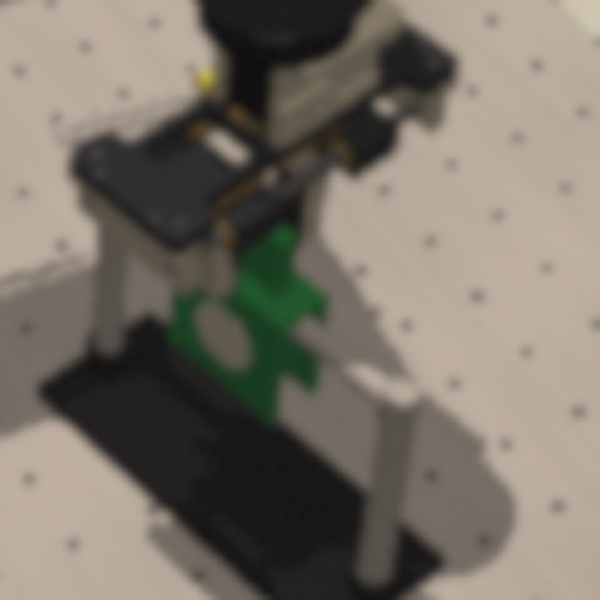

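The marker hangs astride the bar. I'll open fully and retreat straight up.

```bash
python3 -m inch '0.2 0 0 0 0 0 0; 0 0 0 0 0 0 0; 0 0 0 0 0 0 0; 0 0 0 0 0 0 0; 0 0 0 -0.06 0 0 0; 0 0 0 -0.15 0 0 0; 0 0 0 -0.3 0 0 0; 0 0 0 -0.4 0 0 0; 0 0 0 -0.5 0 0 0; 0 0 0 -0.5 0 0 0'; python3 go.py .45 -.1 .33 -90
```

```text
t: 22.65
eef_pos: [0.6016, -0.2524, 0.3352]
ee_rot: [-3.135, -0.004, -1.343]
force: [-0.4, -0.4, 0.4]
width: 0.0877
t 22.65 pos [ 0.6016 -0.2524  0.3352] rpy [-179.6    -0.24  -76.95] F [-0.4 -0.4  0.4] w 0.0877
shares [-0.6089  0.3777  0.0122] [-0.007  -0.0032  0.2175]
```

```bash
python3 -m inch '0 -0.9 0.35 0 0 0 0; 0 -0.9 0.35 0 0 0 0; 0 -0.9 0.35 0 0 0 0; 0 -0.9 0.35 0 0 0 0; 0 -0.9 0.35 0 0 0 0; 0 -0.9 0.35 0 0 0 0; 0 -0.9 0.35 0 0 0 0; 0 -0.9 0.35 0 0 0 0; 0 -0.9 0.35 0 0 0 0'; python3 - <<'E'
from station import arm
from h import *
o=[]
for n in ("side","top"):
    f=arm.grab_frame(n);W=cloud(f);z=W[...,2];hsv=cv2.cvtColor(f["img"],cv2.COLOR_RGB2HSV)
    near=np.hypot(W[...,0]-.6,W[...,1]+.25)
    g=(hsv[...,0]>45)&(hsv[...,0]<80)&(hsv[...,1]>100)&(near<.08)
    for nm,m in (("all",g&(z>.08)&(z<.23)),("bridge",g&(z>.166)&(z<.182)),("tab",g&(z>.2)&(z<.225))):
        P=W[m]; print(n,nm,m.sum(),P.mean(0).round(4) if len(P) else 0,rect(P) if len(P)>5 else 0,np.percentile(P[:,2],[2,50,98]) if len(P) else 0)
    c=f["img"][170:310,270:410] if n=="side" else f["img"][120:270,310:460]
    o.append(cv2.resize(c,(400,400),interpolation=cv2.INTER_CUBIC))
    cv2.imwrite(f"pics/{n}10.png",f["img"][:,:,::-1])
cv2.imwrite("pics/m10.png",np.hstack(o)[:,:,::-1])
print(arm.get_state()["eef_pos"],arm.get_state()["t"])
E
```

```text
t: 23.55
eef_pos: [0.4372, -0.0125, 0.3297]
ee_rot: [-3.142, -0.0, -1.343]
force: [-1.0, 0.6, -0.4]
width: 0.0877
side all 632 [ 0.5911 -0.2581  0.1663] (array([ 594.7, -252. ]), array([77.9, 36.6]), -74.74575805664062) [0.1018701  0.17361044 0.21563102]
side bridge 227 [ 0.5919 -0.2591  0.174 ] (array([ 594.9, -252. ]), array([77.8, 32.5]), -74.68250370025635) [0.16665652 0.17440516 0.18103499]
side tab 98 [ 0.5955 -0.2545  0.2105] (array([ 596.4, -253.3]), array([46.8, 11.8]), -74.56185626983643) [0.20063514 0.21179818 0.21835134]
top all 498 [ 0.5951 -0.2451  0.182 ] (array([ 598.9, -250.4]), array([83.2, 34.1]), -77.01219654083252) [0.14909947 0.17270407 0.21379759]
top bridge 344 [ 0.5943 -0.2445  0.1723] (array([ 598.7, -249.6]), array([80.9, 34.1]), -77.01219654083252) [0.16928704 0.17225915 0.17797964]
top tab 132 [ 0.5984 -0.2492  0.2122] (array([ 598.9, -249.5]), array([48.9, 12.4]), -76.90789222717285) [0.20953424 0.21216826 0.21472998]
[ 0.43726073 -0.01288815  0.32936412] 23.65
```

View pics/m10.png

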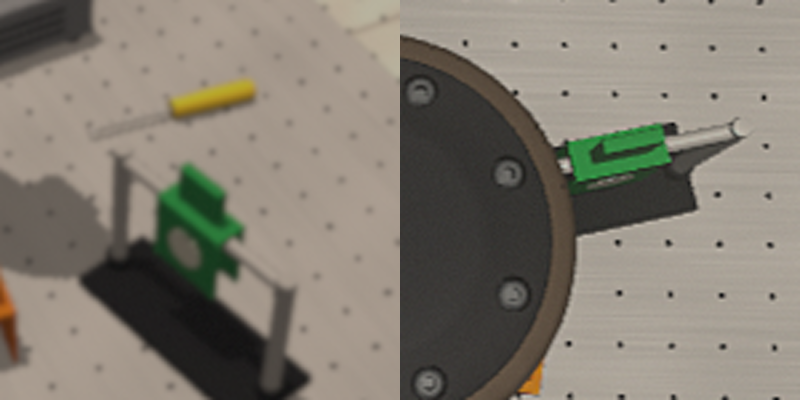

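View pics/top10.png

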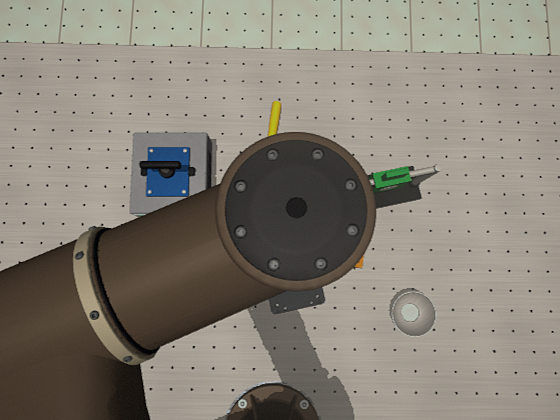

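```bash
python3 -m inch '0 0 0 0 0 0 0; 0 0 0 0 0 0 0; 0 0 0 0 0 0 0; 0 0 0 0 0 0 0; 0 0 0 0 0 0 0; 0 0 0 0 0 0 0'; python3 -c "
from station import arm
print(arm.job_done())"
```

```text
t: 24.25
eef_pos: [0.4369, -0.0122, 0.3298]
ee_rot: [-3.142, 0.0, -1.343]
force: [-0.0, 0.4, 1.0]
width: 0.0877
the job is handed in; nothing more can be done
None
```

The job is done and handed in at about 24 s. It gave no verdict, so what follows is from my own checks.

- **Pull test:** I gripped the T-handle and raised it slowly by about 12 mm, at about 13 N. The picture showed green at the collar and no red. I held it there for a little over 2 s, eased it back to its starting height and released it. A later picture showed no green, and the top of the handle was at its original height.
- **Marker:** I hung the green marker on the bar and let go.
  - **Top view:** its centre is about 6 mm below the bar's axis, and it is centred to within a few mm across and along. The tab and bridge centres line up, so it looks level.
  - **Side view:** it read about 4 mm different across the bar. Only part of the marker shows from there, and the difference is well within the limits.
- **Bystanders:** the dish is where it was in the top view, and the screwdriver looked unmoved in both views. I did not re-measure the lens post at the end. The arm never worked near it.
- **What didn't go to plan:** the handle was about 4 mm off my camera estimate in x, which put about 13 N sideways on it when I first gripped. I corrected that before lifting.

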